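Turn the laser interlock off with its key

TASK

Take the steel key out of its stand, put it in the round keyhole of the grey interlock block and, pressing only lightly, turn it gently back and forth until you feel the hidden slot take the blade. Then stop turning, push the key fully home, turn it clockwise (seen from above) until the lock reaches its stop, without forcing it, and leave the key standing in the lock. Do not move the sample tins, the post holder or the hex key lying around.

Things in the scene. Friction and masses are not known exactly. Their poses are not given: they have to be found in the camera images.
- key_grip (a point): Centre of the bow (grip) of the loose steel key, 0.12 kg, which starts upright in its stand. Axes: z up along the key, x along the bow's width, which is also the blade's. The bow is a flat plate 36 mm wide (x), 10 mm thick (y), 28 mm high. Below it: a neck 12 mm across, then a round flange whose underside is 32 mm below this point. Fully home in the lock this point is 32 mm above the lock's face.
- keyhole (a point): Centre of the mouth of the round keyhole, 20 mm across, chamfered 3 mm, in the flat top face (60 x 60 mm) of the grey block, 66 mm above the bench. Axes: z up, y level towards the black cable gland. Inside, out of sight, is a sprung steel gate with a slot for the blade (20 x 7 mm) that lies within 0.5 rad either way of this x axis, its top 27 to 34 mm below the face; both to be found by feel.
- key_stand: Fixed aluminium stand of the key, 50 x 50 mm, 56 mm high on a 50 x 76 mm foot; origin at the centre of its underside. The key's barrel and blade stand in its round hole of 21 mm, the flange rests on its top.
- key: The same key; origin at the centre of the underside of its flange (28 mm across, 4 mm thick). Below the flange: a round barrel 18 mm across to 25 mm below the origin, a thin neck 5.5 mm across, and a flat blade 17 mm wide (x), 5 mm thick (y), 7 mm high, its tip 46 mm below the origin. Fully home, the flange's underside rests on the lock's face. A half turn of the key makes no difference.
- lock: The fixed block on its plate; origin on the bench under the keyhole, axes as at the keyhole. With the blade across the slot the gate gives 2.5 mm against a spring of 2.5 N rising to 4.5 N, then is solid. Where blade and slot agree (to 0.1 rad) it springs up round the blade: the push back vanishes, the key can go home. Turning on in the gate meets 1.2 N m/rad. Over 25 N between key and lock harms it.
- sample_tin_1: Bystander: white sample tin, 62 mm across, 23 mm high; origin at the centre of its underside.
- sample_tin_3: Bystander: cream sample tin, 34 mm across, 31 mm high; origin at the centre of its underside.
- post_holder_3: Bystander: black post holder with a short post, 50 x 38 mm, 70 mm high; origin at the centre of its underside.
- hex_key: Bystander: black hex key lying flat, 34 x 89 x 8 mm; origin at the centre of its underside.
- latch (a joint): How far the lock has turned (rad, out of sight): 0 at the start, 0.6 at its stop. It turns only with the key fully home, clockwise from above from where the slot was found, against 0.06 N m of friction and through a spring of 0.8 N m/rad, so at the stop the torque rises at that rate (0.12 N m is ample); counter-clockwise it is stopped at once. The blade has 0.18 rad of play either way.
Not all that is in view belongs to the job. What is shaped like the key but blue or orange is not meant.

How it is judged:
On the way:
1. the key's barrel is in the keyhole (flange less than 22 mm above the lock's face), on its axis (z of key in the frame of keyhole below 0.022 m and horizontal distance between key and keyhole below 0.004 m), for 0.1 s.
At the end, for the whole second after the job is handed in: The key stands upright in the lock (tilt under 0.12 rad, within 4 mm of the keyhole's axis), its flange within 2.5 mm of the lock's face, at rest, and the lock has been turned more than 0.5 of its 0.6 rad (z of key in the frame of keyhole below 0.0025 m and horizontal distance between key and keyhole below 0.004 m and angle between key's own z axis and vertical below 0.12 rad and value of joint latch above 0.5 rad and linear speed of key below 0.01 m/s); the robot touches nothing.
It fails at once if key and lock pressed together with more than 25 N (contact force between key and lock above 25 N).
It fails at once if a bystander moved more than 15 mm (distance of any of sample_tin_1, sample_tin_3, post_holder_3, hex_key from where it was at the start of the episode above 0.015 m).
It also fails if it takes over 72 s, if anything falls off the work surface, if the arm or the gripper's body presses on something with over 40 N, if the wrist force passes 120 N, or if a joint passes its speed limit or range.

ROBOT

A 6-joint arm with a two-finger parallel gripper is mounted at the origin on the work surface; the furniture and walls round the work are solid. World frame = base frame: x ahead of the robot, y to its left, z up, the work surface at z = 0. Lengths are in m, angles in rad, forces in N, time in s.
With the tool pointing down it reaches from about 0.3 to 0.875 m from the base axis. Payload 6.4 kg.
Tool frame: the origin (TCP) lies midway between the tips of the shut fingers; the grasp point (between the pads) lies 19 mm behind it (grasp_offset is the distance from the TCP to the grasp point, in m); z points along the fingers, y is the line along which they close (so a half turn about z gives the same grasp; the last joint's range is limited). The gripper opens to 85 mm and grips with 20 to 120 N. Pads are 22 mm wide; open, the fingers measure 114 mm over their backs; the gripper's body (76 mm by 85 mm) begins 54 mm behind the grasp point. The pads swing forward as they close: fully open they stand 13 mm farther back than shut.
Start: joints at [1.079, 0.181, 1.607, -0, 1.354, -0.206], TCP at [0.162, 0.552, 0.231] pointing down, gripper open.
Joint ranges: [-2.99, 2.99], [-0.89, 2.07], [0.3, 2.58], [-1.14, 4.28], [0, 2.63], [-3.12, 3.12]. Speed limits (rad/s): [2.57, 2.57, 3.01, 3.14, 3.14, 3.14].

INTERFACE

Orientations are given as a unit quaternion [w, x, y, z].
In Python, from bench import * gives the robot as it stands. The module is installed in compiled form; this text tells all that it offers.
- The arm moves only by the tool servo_tool, never from a script. Its argument "commands" is text: rows parted by semicolons, each of 7 numbers parted by spaces: the turn, a rotation vector about the tool's x, y, z in rad, then the shift along the tool's x, y, z in mm, then the opening, from 0 (shut) to 1 (fully open). In form: wx wy wz dx dy dz claw; .... A call has 1 to 5 rows; each row shifts and turns the commanded pose from where the row before left it, along the tool's axes as they then stand; what a row does not reach is not made up. A row lasts 1/8 s, in which the tool goes at most 62.5 mm and 10.7 degrees, less where a joint would pass 70% of its speed; a pose out of reach is approached as far as the arm can. A call with a gripper value outside its range is refused whole. The fingers move at their own pace and stop on an object; the grip force is fixed at half the most. Time passes only in rows, so rows that do not move let the fingers close. It gives the time, the measured TCP pose, the force, the opening and the grip force at its end, in the units of the state.
- get_obs(): the state, without advancing time (a new reading comes with each control period).
- camera(name): name is "side" or "top" or "wrist"; returns the picture (480x640x3 uint8, blue, green, red); there is no depth.
- calibration(name): a dict with "fx", "fy", "cx", "cy" (pixels), "R" (3x3) and "t" (3): a world point X has camera coordinates R X + t. Camera axes: x right, y down, z forward; pixel columns grow to the right and rows downward; lengths in m; the calibration is good to about 2 mm. A picture is of the moment at which its call begins: read the wrist's pose just before it. calibration takes no time and is no camera call; for the wrist camera it gives the pose at the moment of the call.
- hand_in(): hands the job in; it is judged then, once.
The state is a dict: "time_s": time; "q": joint angles; "dq": joint speeds; "joint_efforts": joint torques, N m; "eef_pos": TCP position; "eef_rot": TCP orientation; "wrist_force": force on the tool from outside, world axes, zero at the start; "torque": the same for the moment, N m; "opening": opening from 0.0 (shut) to 1.0 (fully open); "grasp_force": force on a finger pad.
Only numpy, scipy, OpenCV 4.12 (cv2) and the standard library are available. Lean on these libraries where they do the work, as an engineer would, in place of code of your own. Each camera call takes 0.05 s, during which the arm holds its last target. There are 200 camera calls.

## Working session

There is one attempt and no reset: what is moved stays moved. The work goes in short steps, Python scripts to look and compute and a tool call to move; the robot and the scene stay as the last step left them, time stands still between calls to the robot, and variables do not carry over. Pictures are saved under pics/ and viewed, at most 10 in all, crops included, and the job is handed in when it is done.

Besides the shell and the picture viewer there is one more tool, called after ">>>" by a JSON object that holds its "op" and its "data". servo_tool: Moves the arm, as the interface text tells. Its arguments: {"type":"object","properties":{"commands":{"type":"string"}},"required":["commands"]}

```bash
mkdir -p pics; python3 - <<'E'
from bench import *
import cv2, numpy as np
s=get_obs(); print(s)
for n in("top","side"):
    c=calibration(n); print(n,{k:np.round(v,3).tolist() for k,v in c.items()})
    cv2.imwrite(f"pics/{n}0.png",camera(n))
E
```

```text
{'time_s': 0.0, 'q': array([ 1.07868542e+00,  1.81575075e-01,  1.60803534e+00, -1.15842060e-05,
        1.35382633e+00, -2.06297731e-01]), 'dq': array([ 0.00027221,  0.00028391,  0.00094595,  0.00082617, -0.00057535,
       -0.00068523]), 'joint_efforts': array([-5.12508632e-04, -4.44886243e+01, -3.51332259e+01, -3.39339740e-04,
        9.30198119e-03, -3.25691133e-05]), 'eef_pos': array([0.16182063, 0.55115756, 0.23035183]), 'eef_rot': array([-3.10164022e-04,  1.42419370e-01,  9.89805977e-01, -8.68329910e-04]), 'wrist_force': array([0.87383699, 0.20990958, 0.39877483]), 'torque': array([-0.01706181, -0.00551743, -0.04835526]), 'grasp_force': 0.0, 'opening': 0.996246671255549}
top {'fx': 514.361, 'fy': 514.361, 'cx': 327.398, 'cy': 244.078, 'R': [[0.01, -1.0, -0.019], [-0.989, -0.008, -0.145], [0.145, 0.02, -0.989]], 't': [-0.021, 0.514, 0.903]}
side {'fx': 592.242, 'fy': 592.242, 'cx': 321.357, 'cy': 237.126, 'R': [[0.997, -0.082, -0.001], [-0.029, -0.337, -0.941], [0.077, 0.938, -0.338]], 't': [-0.542, 0.1, 1.196]}
```

View pics/top0.png

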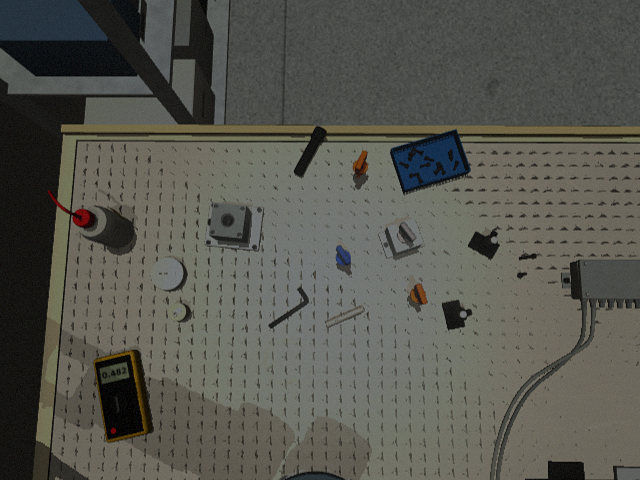

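View pics/side0.png

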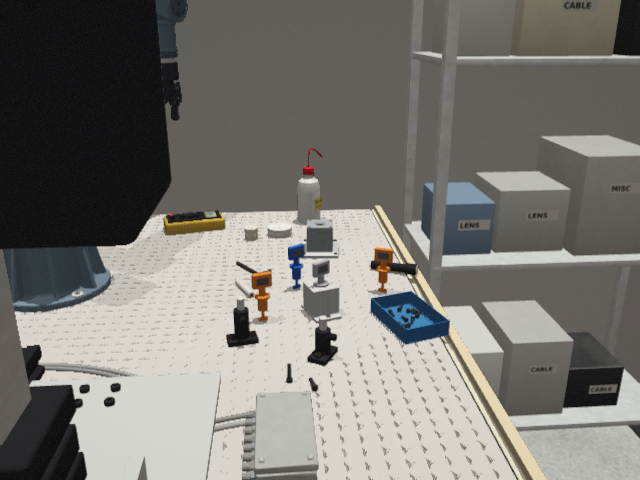

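The top view shows the grey lock at about (230,222) and the steel key in its stand at (404,237). The blue and orange keys are decoys. The side view has the key at (320,273) and the lock at (320,237). I'll take a closer crop of both.

```bash
cat > h.py <<'E'
from bench import *
import cv2, numpy as np
def ray(c,u,v,z):
    R=np.array(c["R"]);t=np.array(c["t"]);o=-R.T@t
    d=R.T@np.array([(u-c["cx"])/c["fx"],(v-c["cy"])/c["fy"],1]);return o+d*(z-o[2])/d[2]
def two(c1,p1,c2,p2):
    A=[];b=[]
    for c,p in((c1,p1),(c2,p2)):
        R=np.array(c["R"]);t=np.array(c["t"])
        for k,(f,cc) in enumerate((("fx","cx"),("fy","cy"))):
            m=(p[k]-c[cc])/c[f];A.append(m*R[2]-R[k]);b.append(t[k]-m*t[2])
    return np.linalg.lstsq(np.array(A),np.array(b),rcond=None)[0]
E
python3 - <<'E'
from h import *
a=cv2.imread("pics/top0.png")
f=lambda x,y:cv2.convertScaleAbs(cv2.resize(a[y:y+66,x:x+66],(400,400),interpolation=cv2.INTER_CUBIC),alpha=1.5)
cv2.imwrite("pics/crop.png",np.hstack([f(200,190),f(370,205)]))
c=calibration("top")
print(ray(c,230,220,.066),ray(c,405,235,.09))
print(two(c,(404,234),calibration("side"),(320,268)))
E
```

```text
[0.55229228 0.15769515 0.066     ] [ 0.52334519 -0.15143039  0.09      ]
[ 0.52757117 -0.15053975  0.08407238]
```

View pics/crop.png

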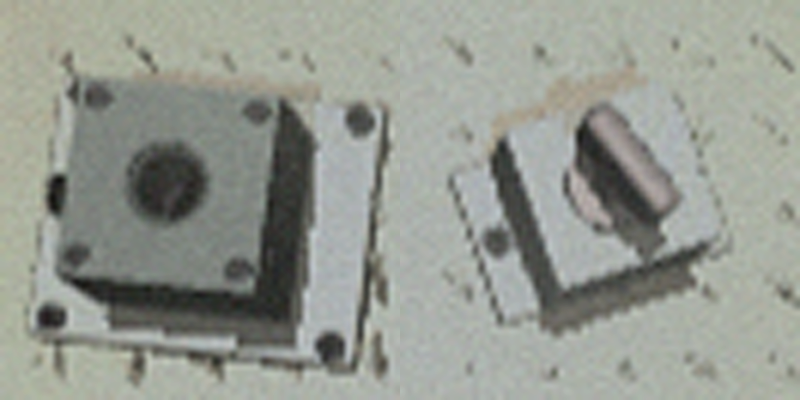

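The keyhole is at about (228,220) px, with the gland to its left, so the lock's yaw is about -5°. The key's bow top is at about (408,231) px with its x axis at about 40° yaw. I'll start by travelling towards the key.

>>> {"op": "servo_tool", "data": {"commands": "0 0 0 -41 -43 0 1; 0 0 0 -41 -43 0 1; 0 0 0 -41 -43 0 1; 0 0 0 -41 -43 0 1; 0 0 0 -41 -43 0 1"}}

```text
time_s: 0.72
eef_pos: [0.2985, 0.2859, 0.2311]
eef_rot: [0.0, 0.142, 0.99, -0.0]
wrist_force: [1.1, 0.1, 0.2]
opening: 1.0
grasp_force: 0.0
```

>>> {"op": "servo_tool", "data": {"commands": "0 0 0 -41 -43 0 1; 0 0 0 -41 -43 0 1; 0 0 0 -41 -43 0 1; 0 0 0 -41 -43 0 1; 0 0 0 -41 -43 0 1"}}

```text
time_s: 1.35
eef_pos: [0.4347, 0.0216, 0.2312]
eef_rot: [0.0, 0.143, 0.99, 0.0]
wrist_force: [1.0, 0.7, -0.0]
opening: 1.001
grasp_force: 0.0
```

```bash
cat >> h.py <<'E'
from scipy.spatial.transform import Rotation as Ro
def rot(s):
    q=s["eef_rot"];return Ro.from_quat([q[1],q[2],q[3],q[0]])
def yawy(s): m=rot(s).as_matrix();return np.arctan2(m[1,1],m[0,1])
def to(x,y,z,yd):
    """tool-frame shift mm and rotvec to reach TCP x,y,z pointing down, tool y at yaw yd deg"""
    s=get_obs();r=rot(s);a=np.radians(yd)
    Y=np.array([np.cos(a),np.sin(a),0]);Z=np.array([0,0,-1.]);X=np.cross(Y,Z)
    w=(r.inv()*Ro.from_matrix(np.c_[X,Y,Z])).as_rotvec()
    d=r.inv().apply(np.array([x,y,z])-s["eef_pos"])*1e3
    print("t",round(s["time_s"],2),"pos",s["eef_pos"].round(4),"yaw",round(np.degrees(yawy(s)),1),"F",s["wrist_force"].round(1),"T",s["torque"].round(3),"g",round(s["grasp_force"],1),"op",round(s["opening"],3))
    print("turn",w.round(3),"shift",d.round(1))
E
python3 - <<'E'
from h import *
c=calibration("top")
print(ray(c,408.3,231.4,.102),ray(c,227.7,220,.066))
to(.523,-.153,.19,130)
E
```

```text
[ 0.52760555 -0.15552214  0.102     ] [0.55226461 0.16183091 0.066     ]
t 1.35 pos [0.4347 0.0216 0.2312] yaw 73.6 F [ 1.   0.7 -0. ] T [-0.009 -0.049  0.065] g 0.0 op 1.001
turn [ 0.     0.    -0.984] shift [-134.  -142.6   41.2]
```

>>> {"op": "servo_tool", "data": {"commands": "0 0 0 -34 -36 10 1; 0 0 0 -34 -36 10 1; 0 0 0 -34 -36 10 1; 0 0 0 -34 -36 10 1; 0 0 -0.18 0 0 0 1"}}

```text
time_s: 1.98
eef_pos: [0.5243, -0.1558, 0.1895]
eef_rot: [-0.001, 0.053, 0.999, 0.0]
wrist_force: [-0.6, 0.3, -0.4]
opening: 1.002
grasp_force: 0.0
```

>>> {"op": "servo_tool", "data": {"commands": "0 0 -0.18 0 0 0 1; 0 0 -0.18 0 0 0 1; 0 0 -0.18 0 0 0 1; 0 0 -0.18 0 0 0 1; 0 0 -0.09 0 0 0 1"}}

```text
time_s: 2.6
eef_pos: [0.5238, -0.1528, 0.1908]
eef_rot: [-0.0, -0.347, 0.938, 0.0]
wrist_force: [0.5, -0.6, -0.8]
opening: 1.001
grasp_force: 0.0
```

```bash
python3 - <<'E'
from h import *
to(.5276,-.1555,.19,130)
c=calibration("wrist");cv2.imwrite("pics/w1.png",camera("wrist"))
R=c["R"];print(np.round(-np.array(R).T@c["t"],4))
for z in (.102,.088,.056):
    X=np.array(R)@[.5276,-.1555,z]+c["t"];print(X[0]/X[2]*c["fx"]+c["cx"],X[1]/X[2]*c["fy"]+c["cy"])
E
```

```text
t 2.6 pos [ 0.5238 -0.1528  0.1908] yaw 130.6 F [ 0.5 -0.6 -0.8] T [ 0.006 -0.021 -0.02 ] g 0.0 op 1.001
turn [ 0.001 -0.     0.01 ] shift [-1.1 -4.5  0.8]
[ 0.4602 -0.2084  0.3331]
314.20925747152376 255.73715870490994
314.52652116272355 247.6755018944403
315.1429487286041 232.01210383634873
```

View pics/w1.png

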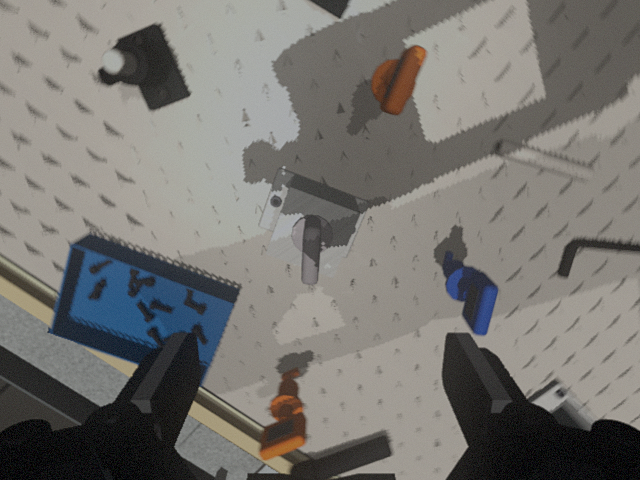

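```bash
python3 - <<'E'
from h import *
a=cv2.imread("pics/w1.png")
cv2.imwrite("pics/w1c.png",cv2.convertScaleAbs(cv2.resize(a[195:300,250:380],None,fx=5,fy=5,interpolation=cv2.INTER_CUBIC),alpha=1.5))
c=calibration("wrist");print(c["fx"],np.round(c["R"],3))
R=np.array(c["R"])
k=np.radians(40);kx=np.array([np.cos(k),np.sin(k),0]);ky=np.array([-kx[1],kx[0],0])
for n,dx,dy,z in [("topnear",-18,5,.102),("topnear",-18,-5,.102),("topfar",18,5,.102),("topfar",18,-5,.102),("botnear",-18,5,.074),("botfar",18,5,.074)]:
    X=R@(np.array([.5276,-.1555,z])+(dx*kx+dy*ky)/1e3)+c["t"];print(n,(X[:2]/X[2]*c["fx"]+[c["cx"],c["cy"]]).round(1))
E
```

```text
430.05840521560384 [[-0.651  0.759  0.001]
 [ 0.717  0.615  0.328]
 [ 0.248  0.214 -0.945]]
topnear [323.4 225.6]
topnear [305.5 225.4]
topfar [322.5 284.6]
topfar [305.5 284.4]
botnear [323.1 212.9]
botfar [322.3 266.8]
```

View pics/w1c.png

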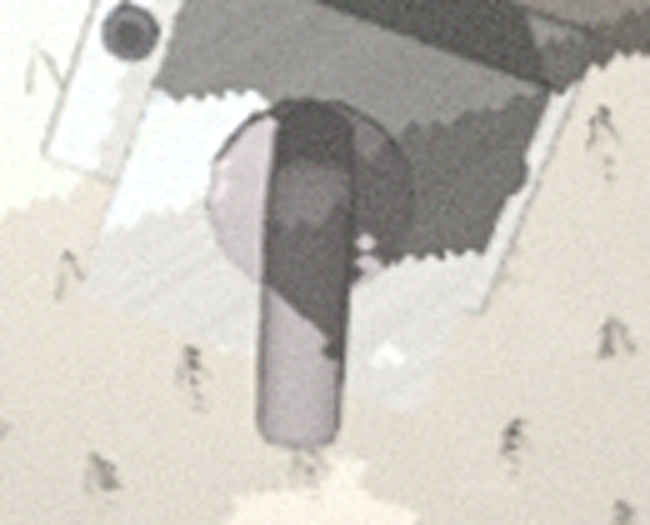

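The key's bow is at crop (257–352, 100–445). That puts its centre about 1.8 mm off the estimate, with a yaw of about 37.5°.

```bash
python3 - <<'E'
from h import *
to(.5288,-.1569,.0695,127.5)
E
```

```text
t 2.65 pos [ 0.5238 -0.1528  0.1908] yaw 130.7 F [ 0.8 -0.1 -0.8] T [0.003 0.009 0.047] g 0.0 op 1.0
turn [ 0.001 -0.     0.056] shift [ -1.1  -6.5 121.3]
```

>>> {"op": "servo_tool", "data": {"commands": "0 0 0.056 -1.1 -6.5 30 0.5; 0 0 0 0 0 30 0.5; 0 0 0 0 0 30 0.5; 0 0 0 0 0 20 0.5; 0 0 0 0 0 10 0.5"}}

```text
time_s: 3.28
eef_pos: [0.5282, -0.1567, 0.0697]
eef_rot: [-0.001, -0.318, 0.948, 0.001]
wrist_force: [0.1, -0.6, 0.5]
opening: 0.501
grasp_force: 0.0
```

>>> {"op": "servo_tool", "data": {"commands": "0 0 0 0 0 1 0.5; 0 0 0 0 0 0 0.2; 0 0 0 0 0 0 0; 0 0 0 0 0 0 0; 0 0 0 0 0 0 0"}}

```text
time_s: 3.9
eef_pos: [0.5298, -0.1575, 0.0713]
eef_rot: [0.001, -0.318, 0.948, -0.001]
wrist_force: [-0.3, 0.9, 6.1]
opening: 0.103
grasp_force: 59.8
```

```bash
python3 - <<'E'
from h import *
to(.5288,-.1569,.19,127.5)
cv2.imwrite("pics/w2.png",camera("wrist")[150:480,150:490])
E
```

```text
t 3.9 pos [ 0.5298 -0.1575  0.0713] yaw 127.1 F [-0.3  0.9  6.1] T [ 0.126  0.187 -0.052] g 59.8 op 0.103
turn [-0.001  0.001 -0.006] shift [   0.4    0.9 -118.7]
```

View pics/w2.png

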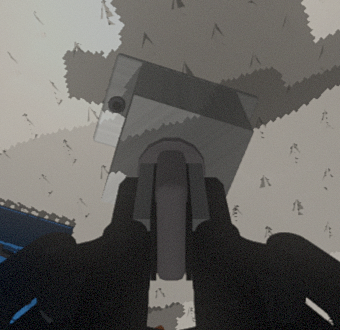

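The fingers grip the bow at its centre and the key is square to the pads. Next I lift it and travel to the lock.

>>> {"op": "servo_tool", "data": {"commands": "0 0 0 0 0 -15 0; 0 0 0 0 0 -25 0; 0 0 0 0 0 -30 0; 0 0 0 0 0 -30 0; 0 0 0 0 0 -25 0"}}

```text
time_s: 4.58
eef_pos: [0.5293, -0.1573, 0.1973]
eef_rot: [0.0, -0.318, 0.948, -0.0]
wrist_force: [0.3, -0.4, -1.1]
opening: 0.107
grasp_force: 58.8
```

```bash
python3 - <<'E'
from h import *
to(.590,.160,.19,127)
E
```

```text
t 4.58 pos [ 0.5293 -0.1573  0.1973] yaw 127.1 F [ 0.3 -0.4 -1.1] T [-0.034  0.002  0.   ] g 58.8 op 0.107
turn [-0.001  0.     0.002] shift [-239.9  216.3    7.1]
```

>>> {"op": "servo_tool", "data": {"commands": "0 0 0 -30 27 0 0; 0 0 0 -40 36 0 0; 0 0 0 -40 36 0 0; 0 0 0 -40 36 0 0; 0 0 0 -40 36 0 0"}}

```text
time_s: 5.2
eef_pos: [0.5775, 0.0956, 0.1961]
eef_rot: [0.0, -0.318, 0.948, -0.0]
wrist_force: [0.9, -0.2, -1.5]
opening: 0.108
grasp_force: 59.0
```

>>> {"op": "servo_tool", "data": {"commands": "0 0 0 -30 27 0 0; 0 0 0 -20 18 0 0; 0 0 0.18 0 0 0 0; 0 0 0.18 0 0 0 0; 0 0 0.18 0 0 0 0"}}

```text
time_s: 5.82
eef_pos: [0.5898, 0.1601, 0.1958]
eef_rot: [-0.0, -0.051, 0.999, -0.0]
wrist_force: [0.2, 0.1, -0.4]
opening: 0.11
grasp_force: 58.9
```

>>> {"op": "servo_tool", "data": {"commands": "0 0 0.18 0 0 0 0; 0 0 0 0 0 0 0"}}

```text
time_s: 6.08
eef_pos: [0.59, 0.1599, 0.1958]
eef_rot: [0.0, 0.035, 0.999, -0.0]
wrist_force: [-2.0, 0.7, -1.2]
opening: 0.105
grasp_force: 58.9
```

```bash
python3 - <<'E'
from h import *
to(.590,.160,.19,85)
c=calibration("wrist");im=camera("wrist");cv2.imwrite("pics/w3.png",im)
X=np.array(c["R"])@[.552,.16,.066]+c["t"];print(X[:2]/X[2]*c["fx"]+[c["cx"],c["cy"]])
import pickle;pickle.dump(c,open("c3.pkl","wb"))
E
```

```text
t 6.08 pos [0.59   0.1599 0.1958] yaw 86.0 F [-2.   0.7 -1.2] T [-0.005 -0.015 -0.009] g 58.9 op 0.105
turn [-0.     0.     0.017] shift [-0.   0.1  5.8]
[317.52982062 174.6414153 ]
```

View pics/w3.png

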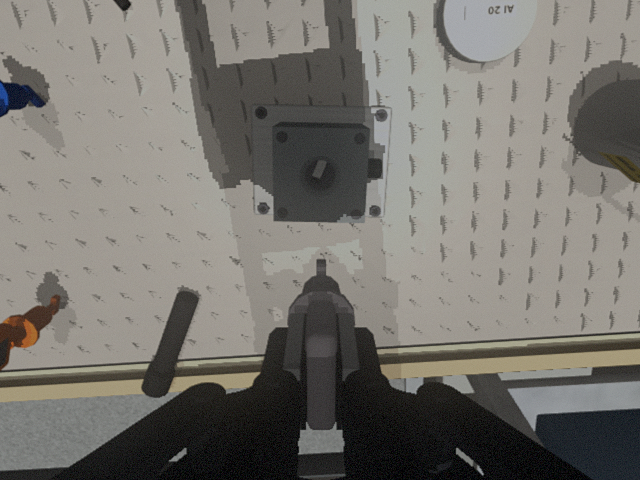

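The keyhole is at about (319,175) px, the gland at (374,168), and the blade tip of the held key at (321,262). Now I'll refine the hole centre.

```bash
python3 - <<'E'
from h import *
import pickle
c=pickle.load(open("c3.pkl","rb"));im=cv2.imread("pics/w3.png")
g=cv2.GaussianBlur(cv2.cvtColor(im,cv2.COLOR_BGR2GRAY),(3,3),0)
roi=g[120:225,270:372]; print(np.median(roi), roi.min())
for th in (40,45,50,55,60):
    m=(roi<th).astype(np.uint8)
    cs,_=cv2.findContours(m,cv2.RETR_EXTERNAL,cv2.CHAIN_APPROX_NONE)
    for q in cs:
        (x,y),r=cv2.minEnclosingCircle(q)
        if np.hypot(x-49,y-55)<12 and r>8: print(th,x+270,y+120,r,cv2.fitEllipse(cv2.convexHull(q)))
crop=cv2.resize(im[110:240,255:400],None,fx=5,fy=5,interpolation=cv2.INTER_CUBIC)[:600]
cv2.imwrite("pics/w3c.png",cv2.convertScaleAbs(crop,alpha=2.2))
E
```

```text
61.0 33
45 319.6304359436035 174.10869598388672 14.849214553833008 ((49.49964141845703, 54.087890625), (28.81804656982422, 29.082475662231445), 13.56408405303955)
50 318.470458984375 173.35819625854492 17.2329158782959 ((48.720279693603516, 53.341346740722656), (32.77195739746094, 33.622398376464844), 124.0182113647461)
55 318.9533348083496 174.18000030517578 19.855104446411133 ((48.5526008605957, 53.82136917114258), (37.45664596557617, 39.60951614379883), 58.30631637573242)
```

View pics/w3c.png

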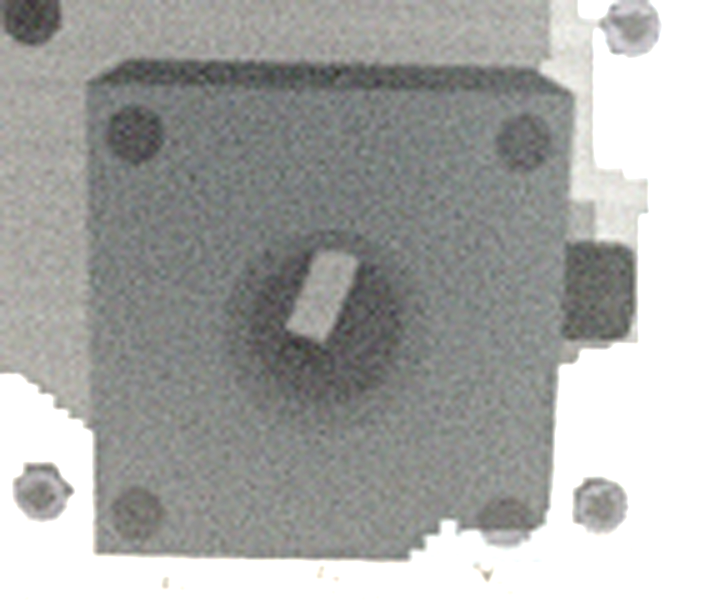

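The crop shows the block's four corner screws, with the hole centre between them at about (325,325) in the crop, which is (320,175) in the image. There is a light slot-like patch leaning about 24° in the hole.

```bash
python3 - <<'E'
from h import *
import pickle
c=pickle.load(open("c3.pkl","rb"))
P=[ray(c,x/5+255,y/5+110,.066)[:2] for x,y in((135,133),(523,140),(137,512),(505,517))]
print(np.round(P,4),"mean",np.mean(P,0))
for a,b in((0,1),(2,3),(2,0),(3,1)): d=P[b]-P[a];print(np.linalg.norm(d),np.degrees(np.arctan2(d[1],d[0])))
for p in((318.6,173.8),(320.1,176.1),(319.5,175)): print(ray(c,*p,.066))
a,b=ray(c,345/5+255,250/5+110,.036),ray(c,305/5+255,340/5+110,.036);d=b-a;print("patch",a,b,np.degrees(np.arctan2(d[1],d[0])))
print("tip",ray(c,321,261,.1345),"tipmid",ray(c,321,268,.1345)); print(ray(c,321,280,.1805))
to(.590,.160,.19,86)
E
```

```text
[[0.5271 0.1399]
 [0.5314 0.1875]
 [0.5749 0.1354]
 [0.579  0.1831]] mean [0.5530914  0.16148306]
0.04773948578467135 84.89728062842917
0.04796908036864549 85.10603321963346
0.048022674451386395 174.51444719129296
0.047846919014456354 174.7875976361228
[0.55151755 0.16071426 0.066     ]
[0.55303792 0.16155533 0.066     ]
[0.55231543 0.16122681 0.066     ]
patch [0.54724976 0.16462786 0.036     ] [0.55935933 0.15814229 0.036     ] -28.172356563709304
tip [0.58419459 0.1599037  0.1345    ] tipmid [0.58800608 0.15963113 0.1345    ]
[0.57459742 0.1605934  0.1805    ]
t 6.12 pos [0.59   0.1599 0.1956] yaw 86.1 F [ 0.  -0.1 -1.6] T [-0.002  0.059  0.021] g 58.9 op 0.11
turn [-0.     0.     0.002] shift [-0.   0.1  5.6]
```

```bash
python3 - <<'E'
from h import *
g=cv2.cvtColor(cv2.imread("pics/w3.png"),cv2.COLOR_BGR2GRAY)
print(g[252:300,319:324].mean(1).round().astype(int).tolist())
for v in (263,270,276,282,288,292,296,300): print(v,g[v,282:362:2].tolist())
E
```

```text
[149, 130, 119, 136, 143, 149, 134, 85, 58, 61, 63, 65, 74, 72, 72, 84, 88, 87, 87, 76, 72, 71, 67, 64, 64, 61, 65, 63, 64, 63, 61, 60, 57, 60, 59, 61, 64, 60, 59, 68, 73, 71, 70, 67, 70, 71, 69, 69]
263 [165, 164, 161, 162, 163, 164, 162, 162, 159, 163, 162, 162, 151, 148, 145, 148, 148, 104, 66, 69, 61, 66, 136, 148, 144, 141, 146, 146, 147, 149, 150, 159, 161, 163, 162, 163, 159, 162, 164, 163]
270 [145, 145, 147, 145, 143, 146, 158, 162, 162, 163, 162, 145, 149, 148, 145, 143, 146, 110, 91, 84, 84, 81, 139, 148, 147, 146, 143, 147, 142, 146, 146, 145, 149, 166, 164, 166, 148, 148, 146, 146]
276 [146, 145, 143, 143, 145, 144, 144, 146, 143, 146, 145, 145, 147, 149, 144, 105, 80, 64, 64, 60, 68, 64, 58, 89, 104, 147, 146, 146, 145, 142, 145, 145, 145, 142, 147, 144, 147, 142, 150, 145]
282 [142, 143, 143, 142, 146, 143, 110, 92, 118, 132, 142, 133, 71, 57, 58, 59, 60, 62, 55, 64, 62, 61, 59, 54, 65, 63, 58, 81, 143, 145, 145, 143, 143, 143, 141, 146, 132, 138, 141, 139]
288 [142, 144, 141, 147, 142, 143, 147, 145, 138, 143, 135, 58, 57, 57, 57, 60, 63, 65, 63, 63, 61, 60, 63, 58, 58, 60, 57, 58, 62, 140, 141, 145, 141, 146, 142, 145, 141, 143, 142, 147]
292 [145, 139, 145, 145, 145, 145, 143, 143, 146, 147, 86, 60, 60, 59, 82, 81, 73, 75, 69, 72, 73, 68, 69, 90, 94, 77, 59, 66, 61, 98, 148, 145, 145, 144, 145, 143, 143, 144, 142, 144]
296 [143, 143, 144, 144, 141, 142, 141, 133, 60, 62, 76, 87, 86, 69, 71, 67, 73, 73, 65, 73, 72, 73, 67, 69, 66, 80, 89, 88, 80, 74, 60, 66, 139, 144, 141, 141, 140, 143, 142, 142]
300 [143, 144, 143, 144, 143, 144, 92, 69, 89, 85, 87, 83, 82, 73, 74, 64, 66, 61, 62, 63, 59, 60, 60, 64, 66, 67, 86, 81, 79, 85, 82, 83, 62, 103, 144, 143, 140, 144, 144, 140]
```

```bash
python3 - <<'E'
from h import *
import pickle
c=pickle.load(open("c3.pkl","rb"))
for u,v,z,r in((320.7,258.8,.1345,8.5),(320.5,271.5,.1555,9),(320.5,290.5,.1805,14)):
    p=ray(c,u,v,z);print(p+np.array([np.cos(np.radians(-4)),np.sin(np.radians(-4)),0])*r/1e3)
to(.5529,.1613,.135,75)
E
```

```text
[0.59147417 0.15924444 0.1345    ]
[0.59022539 0.15925844 0.1555    ]
[0.59312821 0.15908892 0.1805    ]
t 6.12 pos [0.59   0.1599 0.1956] yaw 86.1 F [ 0.  -0.1 -1.6] T [-0.002  0.059  0.021] g 58.9 op 0.11
turn [-0.     0.     0.194] shift [37.1 -1.1 60.6]
```

>>> {"op": "servo_tool", "data": {"commands": "0 0 0 19 -0.4 15 0; 0 0 0 19.2 -0.4 15 0; 0 0 0.1 0 0 10 0; 0 0 0.09 0 0 10 0; 0 0 0 0 0 0 0"}}

```text
time_s: 6.75
eef_pos: [0.5512, 0.1618, 0.1447]
eef_rot: [-0.001, 0.129, 0.992, -0.0]
wrist_force: [-1.4, 0.7, -1.4]
opening: 0.104
grasp_force: 58.9
```

```bash
python3 - <<'E'
from h import *
to(.5518,.1618,.118,75)
E
```

```text
t 6.75 pos [0.5512 0.1618 0.1447] yaw 75.2 F [-1.4  0.7 -1.4] T [ 0.026 -0.029 -0.006] g 58.9 op 0.104
turn [-0.001 -0.002  0.004] shift [-0.6  0.2 26.7]
```

>>> {"op": "servo_tool", "data": {"commands": "0 0 0 -0.5 0 6 0; 0 0 0 0 0 6 0; 0 0 0 0 0 5 0; 0 0 0 0 0 4 0; 0 0 0 0 0 0 0"}}

```text
time_s: 7.38
eef_pos: [0.5521, 0.1617, 0.1238]
eef_rot: [-0.0, 0.13, 0.991, -0.0]
wrist_force: [-0.1, -0.6, -0.7]
opening: 0.104
grasp_force: 58.9
```

```bash
python3 - <<'E'
from h import *
to(.5518,.1618,.118,75)
im=camera("wrist");cv2.imwrite("pics/w4.png",cv2.convertScaleAbs(cv2.resize(im[190:350,220:420],None,fx=3,fy=3),alpha=2))
E
```

```text
t 7.38 pos [0.5521 0.1617 0.1238] yaw 75.0 F [-0.1 -0.6 -0.7] T [ 0.042 -0.006 -0.031] g 58.9 op 0.104
turn [-0.    -0.001  0.   ] shift [0.3 0.1 5.8]
```

View pics/w4.png

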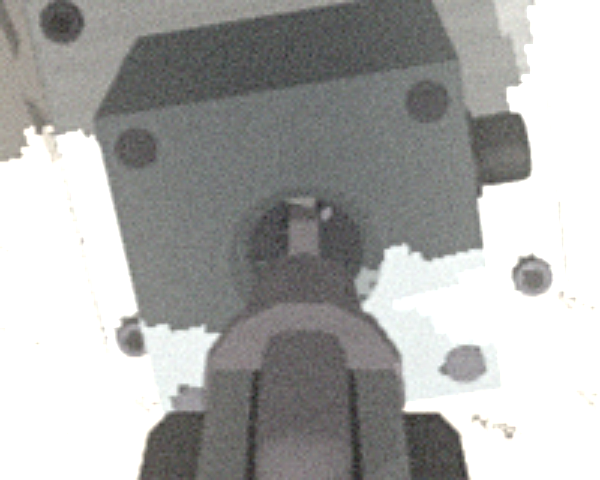

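The blade tip stands centred in the hole (blade at (303,230) in a hole spanning 245–365), with no contact force.

>>> {"op": "servo_tool", "data": {"commands": "0 0 0 0 0 4 0; 0 0 0 0 0 4 0; 0 0 0 0 0 3 0; 0 0 0 0 0 2 0; 0 0 0 0 0 0 0"}}

```text
time_s: 8.05
eef_pos: [0.5523, 0.1617, 0.1111]
eef_rot: [-0.0, 0.131, 0.991, -0.0]
wrist_force: [0.3, 0.7, -1.5]
opening: 0.111
grasp_force: 58.9
```

>>> {"op": "servo_tool", "data": {"commands": "0 0 0 0 0 2 0; 0 0 0 0 0 2 0; 0 0 0 0 0 2 0; 0 0 0 0 0 1 0; 0 0 0 0 0 0 0"}}

```text
time_s: 8.68
eef_pos: [0.5523, 0.1617, 0.1042]
eef_rot: [-0.0, 0.131, 0.991, -0.0]
wrist_force: [-0.1, -0.3, -2.1]
opening: 0.106
grasp_force: 58.9
```

```bash
python3 - <<'E'
from h import *
to(.5521,.1617,.1,75)
E
```

```text
t 8.68 pos [0.5523 0.1617 0.1042] yaw 75.0 F [-0.1 -0.3 -2.1] T [-0.005  0.006  0.019] g 58.9 op 0.106
turn [-0. -0. -0.] shift [ 0.2 -0.1  4.2]
```

>>> {"op": "servo_tool", "data": {"commands": "0 0 0 0 0 1.5 0; 0 0 0 0 0 1.5 0; 0 0 0 0 0 1 0; 0 0 0 0 0 0 0"}}

```text
time_s: 9.18
eef_pos: [0.5523, 0.1617, 0.1002]
eef_rot: [-0.0, 0.131, 0.991, -0.0]
wrist_force: [-0.3, -0.1, -1.5]
opening: 0.105
grasp_force: 58.9
```

>>> {"op": "servo_tool", "data": {"commands": "0 0 0 0 0 1 0; 0 0 0 0 0 1 0; 0 0 0 0 0 0 0"}}

```text
time_s: 9.55
eef_pos: [0.5523, 0.1617, 0.0982]
eef_rot: [-0.0, 0.131, 0.991, -0.0]
wrist_force: [-0.3, -0.4, -0.9]
opening: 0.102
grasp_force: 58.9
```

>>> {"op": "servo_tool", "data": {"commands": "0 0 0 0 0 1 0; 0 0 0 0 0 1 0; 0 0 0 0 0 0 0"}}

```text
time_s: 9.93
eef_pos: [0.5526, 0.1617, 0.0965]
eef_rot: [0.0, 0.131, 0.991, 0.0]
wrist_force: [-1.0, 0.7, 0.3]
opening: 0.107
grasp_force: 59.1
```

>>> {"op": "servo_tool", "data": {"commands": "0 0 0 0 0 1 0; 0 0 0 0 0 0 0"}}

```text
time_s: 10.18
eef_pos: [0.5525, 0.1617, 0.0952]
eef_rot: [0.0, 0.131, 0.991, 0.0]
wrist_force: [0.1, -0.3, -0.9]
opening: 0.109
grasp_force: 58.9
```

>>> {"op": "servo_tool", "data": {"commands": "0 0 0 0 0 0.7 0; 0 0 0 0 0 0 0"}}

```text
time_s: 10.42
eef_pos: [0.5526, 0.1617, 0.0948]
eef_rot: [0.0, 0.131, 0.991, 0.0]
wrist_force: [0.8, -1.0, 2.3]
opening: 0.107
grasp_force: 59.1
```

>>> {"op": "servo_tool", "data": {"commands": "0 0 0 0 0 0 0; 0 0 0 0 0 0 0"}}

```text
time_s: 10.68
eef_pos: [0.5526, 0.1617, 0.0947]
eef_rot: [0.0, 0.131, 0.991, 0.0]
wrist_force: [0.5, -0.1, 1.0]
opening: 0.11
grasp_force: 59.1
```

>>> {"op": "servo_tool", "data": {"commands": "0 0 0.05 0 0 0 0; 0 0 0.05 0 0 0 0; 0 0 0 0 0 0 0"}}

```text
time_s: 11.05
eef_pos: [0.552, 0.1617, 0.0942]
eef_rot: [-0.0, 0.18, 0.984, -0.0]
wrist_force: [-0.6, 0.5, -1.2]
opening: 0.111
grasp_force: 58.9
```

>>> {"op": "servo_tool", "data": {"commands": "0 0 0.03 0 0 0 0; 0 0 0 0 0 0.8 0; 0 0 0 0 0 0 0"}}

```text
time_s: 11.42
eef_pos: [0.5522, 0.1617, 0.0936]
eef_rot: [-0.0, 0.194, 0.981, -0.0]
wrist_force: [-1.1, 0.6, -2.6]
opening: 0.106
grasp_force: 58.9
```

```bash
python3 - <<'E'
from h import *
to(.5521,.1617,.09,67)
E
```

```text
t 11.43 pos [0.5522 0.1617 0.0936] yaw 67.6 F [-1.1  0.6 -2.6] T [-0.027 -0.017 -0.014] g 58.9 op 0.106
turn [-0.   -0.    0.01] shift [ 0.1 -0.   3.6]
```

The push-back has vanished and there is no torque, so the slot has taken the blade. I'll stop turning and push home.

>>> {"op": "servo_tool", "data": {"commands": "0 0 0 0 0 1 0; 0 0 0 0 0 1 0; 0 0 0 0 0 1 0; 0 0 0 0 0 0 0"}}

```text
time_s: 11.92
eef_pos: [0.5523, 0.1617, 0.0907]
eef_rot: [-0.0, 0.195, 0.981, -0.0]
wrist_force: [0.4, 0.3, -1.6]
opening: 0.106
grasp_force: 58.9
```

>>> {"op": "servo_tool", "data": {"commands": "0 0 0 0 0 1 0; 0 0 0 0 0 1 0; 0 0 0 0 0 1 0; 0 0 0 0 0 0 0"}}

```text
time_s: 12.42
eef_pos: [0.5523, 0.1617, 0.0876]
eef_rot: [-0.0, 0.195, 0.981, -0.0]
wrist_force: [0.1, 0.2, -1.2]
opening: 0.109
grasp_force: 58.9
```

```bash
python3 - <<'E'
from h import *
to(.5521,.1617,.0813,67)
E
```

```text
t 12.43 pos [0.5523 0.1617 0.0876] yaw 67.6 F [ 0.1  0.2 -1.2] T [0.029 0.027 0.017] g 58.9 op 0.109
turn [-0.   -0.    0.01] shift [ 0.2 -0.1  6.3]
```

Going down freely, with 6 mm left.

>>> {"op": "servo_tool", "data": {"commands": "0 0 0 0 0 1.5 0; 0 0 0 0 0 1.5 0; 0 0 0 0 0 1.5 0; 0 0 0 0 0 0 0"}}

```text
time_s: 12.92
eef_pos: [0.5523, 0.1617, 0.0831]
eef_rot: [-0.0, 0.195, 0.981, -0.0]
wrist_force: [0.3, -0.3, -1.8]
opening: 0.105
grasp_force: 58.9
```

>>> {"op": "servo_tool", "data": {"commands": "0 0 0 0 0 1 0; 0 0 0 0 0 1 0; 0 0 0 0 0 0 0"}}

```text
time_s: 13.3
eef_pos: [0.5525, 0.1617, 0.0814]
eef_rot: [0.0, 0.195, 0.981, 0.0]
wrist_force: [-0.4, 0.3, -0.7]
opening: 0.108
grasp_force: 59.1
```

>>> {"op": "servo_tool", "data": {"commands": "0 0 0 0 0 0.8 0; 0 0 0 0 0 0 0"}}

```text
time_s: 13.55
eef_pos: [0.5526, 0.1618, 0.0814]
eef_rot: [0.0, 0.195, 0.981, -0.0]
wrist_force: [-2.8, -0.7, 6.4]
opening: 0.112
grasp_force: 60.1
```

Home: z is stopped at 0.0814, as expected. Now clockwise, easing the press slightly.

>>> {"op": "servo_tool", "data": {"commands": "0 0 0.06 0 0 -0.3 0; 0 0 0.06 0 0 0 0; 0 0 0.06 0 0 0 0; 0 0 0.06 0 0 0 0; 0 0 0 0 0 0 0"}}

```text
time_s: 14.18
eef_pos: [0.553, 0.1618, 0.0814]
eef_rot: [0.001, 0.31, 0.951, 0.0]
wrist_force: [0.5, 1.0, 3.3]
opening: 0.108
grasp_force: 59.4
```

```bash
python3 - <<'E'
from h import *
to(.5525,.1617,.0813,67.6)
E
```

```text
t 14.18 pos [0.553  0.1618 0.0814] yaw 53.8 F [0.5 1.  3.3] T [ 0.101 -0.043  0.005] g 59.4 op 0.108
turn [ 0.001  0.001 -0.24 ] shift [ 0.4 -0.4  0.1]
```

>>> {"op": "servo_tool", "data": {"commands": "0 0 0.05 0 0 0 0; 0 0 0.05 0 0 0 0; 0 0 0.05 0 0 0 0; 0 0 0.05 0 0 0 0; 0 0 0 0 0 0 0"}}

```text
time_s: 14.8
eef_pos: [0.553, 0.1618, 0.0814]
eef_rot: [0.001, 0.403, 0.915, 0.0]
wrist_force: [0.1, -0.1, 3.8]
opening: 0.107
grasp_force: 59.6
```

```bash
python3 - <<'E'
from h import *
to(.5525,.1617,.0813,67.6)
E
```

```text
t 14.8 pos [0.553  0.1618 0.0814] yaw 42.4 F [ 0.1 -0.1  3.8] T [ 0.094 -0.02   0.016] g 59.6 op 0.107
turn [ 0.001  0.001 -0.439] shift [ 0.3 -0.4  0.1]
```

>>> {"op": "servo_tool", "data": {"commands": "0 0 0.05 0 0 0 0; 0 0 0.05 0 0 0 0; 0 0 0.05 0 0 0 0; 0 0 0.05 0 0 0 0; 0 0 0 0 0 0 0"}}

```text
time_s: 15.42
eef_pos: [0.553, 0.1617, 0.0813]
eef_rot: [0.001, 0.493, 0.87, 0.0]
wrist_force: [-1.0, 0.2, 5.2]
opening: 0.107
grasp_force: 59.8
```

```bash
python3 - <<'E'
from h import *
to(.5525,.1617,.0813,67.6)
E
```

```text
t 15.43 pos [0.553  0.1617 0.0813] yaw 31.0 F [-1.   0.2  5.2] T [-0.009 -0.016 -0.018] g 59.8 op 0.107
turn [ 0.001  0.001 -0.639] shift [ 0.2 -0.4  0. ]
```

>>> {"op": "servo_tool", "data": {"commands": "0 0 0.04 0 0 0 0; 0 0 0.04 0 0 0 0; 0 0 0.04 0 0 0 0; 0 0 0 0 0 0 0"}}

```text
time_s: 15.92
eef_pos: [0.553, 0.1617, 0.0814]
eef_rot: [0.001, 0.544, 0.839, 0.0]
wrist_force: [1.4, -0.5, 5.3]
opening: 0.104
grasp_force: 59.9
```

```bash
python3 - <<'E'
from h import *
to(.5525,.1617,.0813,67.6)
E
```

```text
t 15.93 pos [0.553  0.1617 0.0814] yaw 24.1 F [ 1.4 -0.5  5.3] T [-0.066  0.029  0.04 ] g 59.9 op 0.104
turn [ 0.001  0.001 -0.759] shift [ 0.2 -0.4  0.1]
```

```bash
python3 - <<'E'
from h import *
L=[]
for i in range(6):
    camera("top");s=get_obs();L.append([s["torque"][2],s["joint_efforts"][5],s["wrist_force"][2]])
print(np.round(L,4),np.mean(L,0))
E
```

```text
[[-1.3600e-02  5.2100e-02  5.0089e+00]
 [ 1.2300e-02  1.5800e-02  5.6379e+00]
 [ 8.7000e-03  1.7300e-02  5.4530e+00]
 [ 1.5800e-02  1.5200e-02  5.9380e+00]
 [-5.3000e-03  1.4500e-02  5.2128e+00]
 [-4.5900e-02  1.4500e-02  5.7677e+00]] [-4.67391879e-03  2.15873585e-02  5.50305205e+00]
```

>>> {"op": "servo_tool", "data": {"commands": "0 0 0.05 0 0 0 0; 0 0 0.05 0 0 0 0; 0 0 0 0 0 0 0"}}

```text
time_s: 16.6
eef_pos: [0.553, 0.1617, 0.0814]
eef_rot: [0.0, 0.585, 0.811, 0.0]
wrist_force: [0.0, 0.1, 6.2]
opening: 0.105
grasp_force: 59.9
```

```bash
python3 - <<'E'
from h import *
to(.5525,.1617,.0813,67.6)
L=[]
for i in range(6):
    camera("top");s=get_obs();L.append([s["torque"][2],s["joint_efforts"][5],s["wrist_force"][2]])
print(np.mean(L,0))
E
```

```text
t 16.6 pos [0.553  0.1617 0.0814] yaw 18.4 F [0.  0.1 6.2] T [-0.038  0.009  0.02 ] g 59.9 op 0.105
turn [ 0.001  0.001 -0.859] shift [ 0.2 -0.4  0.1]
[0.01324361 0.02293786 5.46310367]
```

>>> {"op": "servo_tool", "data": {"commands": "0 0 0.04 0 0 0 0; 0 0 0.04 0 0 0 0; 0 0 0 0 0 0 0"}}

```text
time_s: 17.27
eef_pos: [0.5529, 0.1616, 0.0814]
eef_rot: [0.0, 0.617, 0.787, 0.0]
wrist_force: [0.0, 0.1, 4.8]
opening: 0.102
grasp_force: 59.9
```

```bash
cat > m.py <<'E'
from h import *
to(.5525,.1617,.0813,67.6)
L=[]
for i in range(6):
    s=get_obs();L.append([s["torque"][2],s["joint_efforts"][5],s["wrist_force"][2]]);camera("top")
print(np.round(L,3)[:,1],np.mean(L,0).round(3))
E
python3 m.py
```

```text
t 17.27 pos [0.5529 0.1616 0.0814] yaw 13.8 F [0.  0.1 4.8] T [-0.07  -0.007  0.033] g 59.9 op 0.102
turn [ 0.001  0.001 -0.939] shift [ 0.2 -0.4  0.1]
[0.171 0.051 0.02  0.012 0.01  0.01 ] [0.025 0.046 5.186]
```

>>> {"op": "servo_tool", "data": {"commands": "0 0 0.04 0 0 0 0; 0 0 0.04 0 0 0 0; 0 0 0 0 0 0 0"}}

```text
time_s: 17.95
eef_pos: [0.5529, 0.1617, 0.0814]
eef_rot: [0.0, 0.648, 0.762, 0.0]
wrist_force: [-0.1, -0.0, 4.8]
opening: 0.107
grasp_force: 59.9
```

```bash
python3 m.py
```

```text
t 17.95 pos [0.5529 0.1617 0.0814] yaw 9.2 F [-0.1 -0.   4.8] T [-0.073  0.017  0.063] g 59.9 op 0.107
turn [ 1.000e-03  1.000e-03 -1.019e+00] shift [ 0.1 -0.4  0.1]
[0.189 0.07  0.035 0.027 0.026 0.025] [0.033 0.062 5.473]
```

>>> {"op": "servo_tool", "data": {"commands": "0 0 0.03 0 0 0 0; 0 0 0.03 0 0 0 0; 0 0 0 0 0 0 0"}}

```text
time_s: 18.62
eef_pos: [0.5529, 0.1617, 0.0813]
eef_rot: [0.0, 0.67, 0.742, 0.0]
wrist_force: [0.0, -0.9, 5.2]
opening: 0.109
grasp_force: 59.9
```

```bash
python3 m.py
```

```text
t 18.62 pos [0.5529 0.1617 0.0813] yaw 5.8 F [ 0.  -0.9  5.2] T [-0.087  0.017  0.111] g 59.9 op 0.109
turn [ 1.000e-03  1.000e-03 -1.079e+00] shift [ 0.1 -0.4  0. ]
[0.192 0.094 0.07  0.066 0.065 0.065] [0.079 0.092 5.335]
```

>>> {"op": "servo_tool", "data": {"commands": "0 0 0.03 0 0 0 0; 0 0 0.03 0 0 0 0; 0 0 0 0 0 0 0"}}

```text
time_s: 19.3
eef_pos: [0.5529, 0.1617, 0.0814]
eef_rot: [0.0, 0.692, 0.722, 0.0]
wrist_force: [0.5, -0.2, 5.7]
opening: 0.101
grasp_force: 59.9
```

```bash
python3 m.py
```

```text
t 19.3 pos [0.5529 0.1617 0.0814] yaw 2.4 F [ 0.5 -0.2  5.7] T [-0.061  0.034  0.123] g 59.9 op 0.101
turn [ 1.000e-03  1.000e-03 -1.139e+00] shift [ 0.1 -0.4  0.1]
[0.23  0.132 0.108 0.104 0.103 0.103] [0.071 0.13  5.403]
```

The torque rises steadily to about 0.1 N m at roughly 0.7 N m/rad, so this is the stop. One last touch, unload the press, and release.

>>> {"op": "servo_tool", "data": {"commands": "0 0 0.03 0 0 0 0; 0 0 0 0 0 -0.5 0; 0 0 0 0 0 0 0.3; 0 0 0 0 0 0 0.5; 0 0 0 0 0 0 0.5"}}

```text
time_s: 20.23
eef_pos: [0.552, 0.1617, 0.0809]
eef_rot: [-0.0, 0.704, 0.71, -0.0]
wrist_force: [-0.1, 0.3, -1.2]
opening: 0.503
grasp_force: 0.0
```

>>> {"op": "servo_tool", "data": {"commands": "0 0 0 0 0 -10 0.5; 0 0 0 0 0 -20 0.5; 0 0 0 0 0 -30 0.5; 0 0 0 0 0 -30 0.5; 0 0 0 30 0 -30 0.5"}}

```text
time_s: 20.85
eef_pos: [0.5525, 0.1907, 0.2031]
eef_rot: [0.0, 0.705, 0.709, 0.0]
wrist_force: [1.1, 0.8, 0.2]
opening: 0.502
grasp_force: 0.0
```

```bash
python3 - <<'E'
from h import *
to(.5525,.1617,.0813,2)
w=camera("wrist");t=camera("top")
w=w[:,:520];t=cv2.resize(t[185:265,190:270],(280,280),interpolation=cv2.INTER_CUBIC)
o=np.zeros((480,800,3),np.uint8);o[:,:520]=w;o[:280,520:]=t
cv2.imwrite("pics/end.png",cv2.convertScaleAbs(o,alpha=1.6))
E
```

```text
t 20.85 pos [0.5525 0.1907 0.2031] yaw 0.4 F [1.1 0.8 0.2] T [ 0.015 -0.043  0.022] g 0.0 op 0.502
turn [ 0.001  0.    -0.028] shift [-28.9  -0.3 121.8]
```

View pics/end.png

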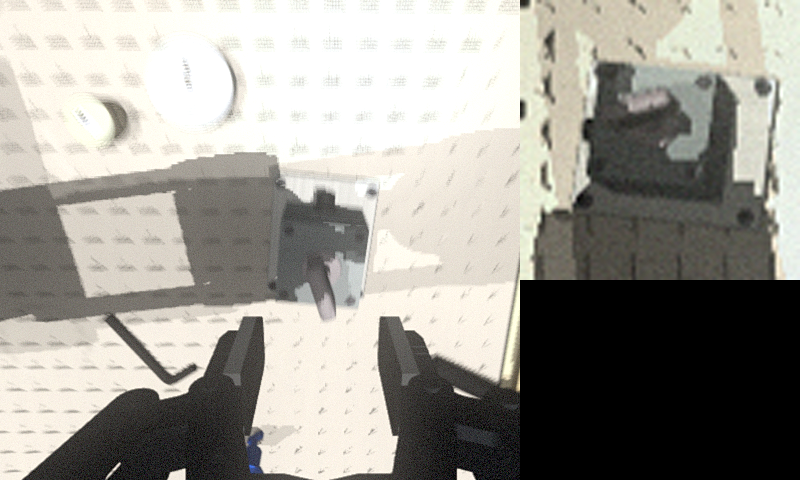

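The key stands upright in the lock and has sprung back about 10° as the spring unwound, which fits the stop. The tins and hex key show no sign of having been moved. Handing in.

```bash
python3 -c "
from bench import *
print(hand_in())"
```

```text
the job is handed in; nothing more can be done
None
```

The key is fully home in the lock, turned clockwise to its stop and released standing, and the job is handed in; I judged the stop by the rising torque (about 0.1 N m), since the latch angle can't be seen and the hand-in returned no verdict.

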